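# Open the stop-valve box by its rear spring catch

### The job

The tap drips, so open the stop-valve box: first turn the knob on its lid a full quarter turn clockwise. Then draw the push dowel out of its sleeve by the tip that shows, set it down on the marble and take it afresh farther back, and with it press gently through the collared hole in the back of the box until the spring catch lets the lid spring open. Finally lay the dowel down flat on the marble; do not shove the jar, bowl, saucer or spatula about.

Things in the scene. Friction and masses are not known exactly. Their poses are not given: they have to be found in the camera images.
- valve_box: white plastic stop-valve box fixed to the ledge, 120 (x) x 160 (y) x 90 mm high, plus a 6 mm grey lid on top. Origin: centre of its underside; z up. Its back is the -x face (roughly towards the robot), from which a collar around a hole stands out; a copper pipe leaves the +x face.
- hole_mouth (a point): centre of the outer mouth of the hole: 20 mm square, along the box's x axis, through a 15 mm long, 34 mm square collar and the 8 mm back wall. Box frame x = -75, y = -35, z = 42 mm (so 42 mm above the ledge); axes as the box: push along +x.
- catch (a joint): travel in m of the steel spring catch inside, straight behind the hole: 0 at rest, grows along the box's +x, hard stop 0.020. Its 34 x 40 mm plate waits 45 mm inside the hole's mouth. Pushes back with 4.5 N at rest, 8 N at the stop. From about 0.010 on it frees the lid if the knob has been turned; else the lid stays shut. Springs back when let go.
- cam_knob (a joint): angle in rad of the knob on the lid: 0 locked (as found, or a little turned), grows clockwise seen from above, hard stop at 1.571. The cam beneath is clear from about 1.0. Stays where it is left; friction about 0.05 N m.
- knob_grip (a point): centre of the knob's grip, a black upright bar 60 mm long, 14 wide, 26 tall (4 to 30 mm above the lid's top; this point is 18 mm above it). x axis along the bar, which lies along the box's x when the joint reads 0. Box frame x = -14, y = 25, z = 114 mm with the lid shut.
- lid (a joint): opening angle in rad of the lid, hinged along the top of the box's far (+x) side; 0 shut (it may read up to 0.02 from play), sprung open to its stop at 0.9 once both knob and catch are released. It opens by itself in about a second, its edge on the hole's side rising.
- lid_edge (a point): middle of the top of the lid's free edge, above the box's back (box frame x = -60, y = 0, z = 96 mm with the lid shut).
- push_dowel: pale wooden tool, loose, about 60 g: a 30 x 30 x 75 mm square handle and, on the same axis, a 12 mm round dowel 95 mm long (170 overall). Origin: centre of the handle, 15 mm above the ledge when lying; x along the axis to the tip. Balances 10 mm ahead of the origin. Starts lying on the ledge, handle in the sleeve, the last 43 to 50 mm of the slim end out.
- dowel_tip (a point): end of the slim dowel, on the axis, 132.5 mm from the origin of push_dowel.
- sleeve: dark wooden tunnel fixed to the ledge, without floor, 135 mm long (x), 54 mm wide, 44 mm high, inner width and height 38 mm; closed at -x, open at +x. Origin: centre of its underside; its mouth lies 67.5 mm along its +x, the dowel slides out that way.
- jar: bystander: clear plastic jar with white screw lid, 72 mm wide, 100 mm high; origin at its underside
- bowl: bystander: orange bowl, 120 mm wide, 55 mm high; origin at its underside
- saucer: bystander: white saucer, 130 mm wide, 20 mm high; origin at its underside
- spatula: bystander: wooden spatula lying flat, 200 mm long along its x

How it is judged (in metres and radians):
On the way, in this order (a step that is already met when the one before it is completed fails the run):
1. the knob is turned a quarter turn (at least 1.2 rad) with the lid still shut (value of joint cam_knob above 1.2 rad and value of joint lid below 0.08 rad), for 0.1 s.
2. the dowel has been drawn out of the sleeve (at least 60 mm) and lies on the marble, let go (x of push_dowel in the frame of sleeve above 0.045 m and height (world z) of push_dowel below 0.02 m and contact force between the fingers and push_dowel below 0.1 N), for 0.1 s.
3. the dowel, held in the fingers with its tip through the hole, presses the catch (value of joint catch above 0.006 m and x of dowel_tip in the frame of valve_box above -0.035 m and contact force between the fingers and push_dowel above 1 N), for 0.02 s.
4. the lid has sprung open (value of joint lid above 0.6 rad), for 0.1 s.
At the end, for the whole second after the job is handed in: The lid stands open (over 0.6 rad), the knob is still turned (over 1.2 rad), the catch has sprung back (under 4 mm), and the push dowel lies flat and still on the marble (origin lower than 20 mm, tip between 5 and 25 mm high) (value of joint lid above 0.6 rad and value of joint cam_knob above 1.2 rad and value of joint catch below 0.004 m and height (world z) of push_dowel below 0.02 m and height (world z) of dowel_tip between 0.005 and 0.025 m and linear speed of push_dowel below 0.02 m/s); the robot touches nothing.
It fails at once if the dowel pushes on the box or its catch with more than 40 N (contact force between push_dowel and valve_box above 40 N).
It fails at once if the jar is shifted more than 30 mm (distance of jar from where it was at the start of the episode above 0.03 m).
It fails at once if the bowl is shifted more than 30 mm (distance of bowl from where it was at the start of the episode above 0.03 m).
It fails at once if the saucer is shifted more than 30 mm (distance of saucer from where it was at the start of the episode above 0.03 m).
It fails at once if the spatula is shifted more than 30 mm (distance of spatula from where it was at the start of the episode above 0.03 m).
It also fails if it takes over 72 s, if anything falls off the work surface, if the arm or the gripper's body presses on something with over 40 N, if the wrist force passes 120 N, or if a joint passes its speed limit or range.

### The arm

A 6-joint arm with a two-finger parallel gripper is mounted at the origin on the work surface. World frame = base frame: x ahead of the robot, y to its left, z up, the work surface at z = 0. Lengths are in mm, angles in rad, forces in N, time in s.
With the tool pointing down it reaches from about 350 to 850 mm from the base axis. Payload 8.1 kg.
Tool frame: the origin (TCP) lies midway between the tips of the shut fingers; the grasp point (between the pads) lies 19 mm behind it; y points along the fingers, z is the direction in which the jaws open and shut, and the axes are right-handed (so a half turn about y gives the same grasp; the last joint's range is limited). The gripper opens to 93 mm and grips with 3 to 60 N. Pads are 15 mm wide; open, the fingers measure 128 mm over their backs; the gripper's body (75 mm by 188 mm) begins 65 mm behind the grasp point.
Start: joints at [1.036, 0.13, 1.488, -0, 1.523, -0.085], TCP at [260.851, 540.335, 218.635] pointing down, gripper open.
Joint ranges: [-2.96, 2.96], [-0.89, 2.26], [0.02, 2.5], [-1.34, 4.48], [0, 2.73], [-2.66, 2.66]. Speed limits (rad/s): [2.39, 2.39, 2.79, 3.14, 3.14, 3.14].

### API

Orientations are given as a rotation vector (axis times angle).
In Python, from rig import * gives the robot as it stands.
- The arm moves only by the tool servo_tool, never from a script. Its argument "commands" is a list of rows, each a list of 7 numbers: the opening, from 0 (shut) to 1 (fully open), then the shift along the world's x, y, z normalised to -1 to 1, where 1 is 0.02 m, then the turn, a rotation vector about the world's x, y, z normalised to -1 to 1, where 1 is 90 degrees. In form: [[claw, tx, ty, tz, rx, ry, rz], ...]. A call has 1 to 5 rows; each row shifts and turns the commanded pose from where the row before left it; what a row does not reach is not made up. A row lasts 1/10 s, in which the tool goes at most 50 mm and 8.59 degrees, less where a joint would pass 70% of its speed; a pose out of reach is approached as far as the arm can. A call with a number of a shift or a turn outside -1 to 1 is refused whole. A call with a gripper value outside its range is refused whole. The fingers move at their own pace and stop on an object; "squeeze" is the grip in N (left out, the last holds). Time passes only in rows, so rows that do not move let the fingers close. It gives the time, the measured TCP pose, the force and the opening at its end, in the units of the state.
- observe(): the state, without advancing time (a new reading comes with each control period).
- grab_frame(name): name is "side" or "top" or "wrist"; returns (picture, depth): 384x512x3 uint8, red, green, blue; 384x512 float32, mm along the optical axis (not along the pixel's ray), 0 where there is no reading.
- get_calibration(name): a dict with "K" (3x3 intrinsics, pixels), "extrinsics" (4x4, takes a point from camera to world coordinates); the wrist camera has in their place "tool_from_camera" (4x4, takes a point from camera to tool coordinates, whose origin is the TCP and whose axes are the tool frame's). Camera axes: x right, y up, looking along -z (the intrinsics and any distortion apply to the point x, -y, -z); pixel columns grow to the right and rows downward; lengths in mm; the calibration is good to about 2 mm. The wrist camera is an equidistant fisheye: a pixel r from the principal point sees the ray r / f radians off the axis. A picture is of the moment at which its call begins: read the wrist's pose just before it. get_calibration takes no time and is no camera call.
- job_done(): hands the job in, once; it reports no verdict.
The state is a dict: "clock": time; "joints": joint angles; "qvel": joint speeds; "effort": joint torques, N m; "tcp_pos": TCP position; "tcp_rot": TCP orientation; "ft_force": force on the tool from outside, world axes, zero at the start; "torque": the same for the moment, N m; "opening": finger opening in mm.
Only numpy, scipy, OpenCV 4.12 (cv2) and the standard library are available. Lean on these libraries where they do the work, as an engineer would, in place of code of your own. Each camera call takes 0.05 s, during which the arm holds its last target.

## Working session

There is one attempt and no reset: what is moved stays moved. The work goes in short steps, Python scripts to look and compute and a tool call to move; the robot and the scene stay as the last step left them, time stands still between calls to the robot, and variables do not carry over. Pictures are saved under pics/ and viewed, and the job is handed in when it is done.

Besides the shell and the picture viewer there is one more tool, called after "Emit:" as name(argument=value, ...), one argument or row to a line, values as JSON. servo_tool: Moves the arm, as the interface text tells. Its arguments: {"type":"object","properties":{"commands":{"type":"array","items":{"type":"array","items":{"type":"number"}}},"squeeze":{"type":"number"}},"required":["commands"]}

```bash
mkdir -p pics; ls; python3 - <<'E'
from rig import *
import cv2,numpy as np
print(observe())
for n in ["side","top","wrist"]:
    im,d=grab_frame(n); cv2.imwrite(f"pics/{n}0.png",im[:,:,::-1]); np.savez(f"{n}0.npz",im=im,d=d)
    print(n,get_calibration(n), d.min(),d.max())
E
```

```text
pics
{'clock': 0.0, 'joints': array([ 1.03561819e+00,  1.31097090e-01,  1.48925076e+00,  5.11418822e-06,
        1.52301108e+00, -8.53699650e-02]), 'qvel': array([ 0.00150166,  0.00091798,  0.00195743, -0.00199745, -0.00037655,
        0.00131841]), 'effort': array([ 3.29549432e-03, -5.59851122e+01, -4.91743612e+01,  7.69353448e-02,
        3.56179581e-02, -1.84624719e-04]), 'tcp_pos': array([260.55253259, 539.85592343, 217.64138787]), 'tcp_rot': array([-1.5435483 ,  0.35325093, -0.35239006]), 'ft_force': array([-0.32030996, -0.39923001, -0.2515247 ]), 'torque': array([-0.00128308,  0.00581987, -0.05344987]), 'opening': 92.6405079163678}
side {'K': array([[374.50605001,   0.        , 256.95059922],
       [  0.        , 374.50605001, 196.77681277],
       [  0.        ,   0.        ,   1.        ]]), 'extrinsics': array([[ 7.60490911e-01,  4.07829596e-01, -5.05300500e-01,
         3.15294453e+01],
       [-6.49150073e-01,  4.58247835e-01, -6.07135162e-01,
        -7.12256003e+02],
       [-1.60548279e-02,  7.89736629e-01,  6.13235925e-01,
         7.66251900e+02],
       [ 0.00000000
[... 455 characters left out ...]
 1.95518417e-01,  9.80684231e-01,
         1.45182909e+03],
       [ 0.00000000e+00,  0.00000000e+00,  0.00000000e+00,
         1.00000000e+00]])} 0.0 2383.66
wrist {'K': array([[297.31863964,   0.        , 259.87874681],
       [  0.        , 297.31863964, 196.59570622],
       [  0.        ,   0.        ,   1.        ]]), 'tool_from_camera': array([[-3.21378806e-04, -9.64025437e-01, -2.65809808e-01,
        -7.35931807e+01],
       [-1.05748733e-03,  2.65810001e-01, -9.64024857e-01,
        -1.66920539e+02],
       [ 9.99999389e-01, -2.87266528e-05, -1.10487039e-03,
        -5.67793238e-01],
       [ 0.00000000e+00,  0.00000000e+00,  0.00000000e+00,
         1.00000000e+00]])} 0.0 1241.074
```

View pics/side0.png

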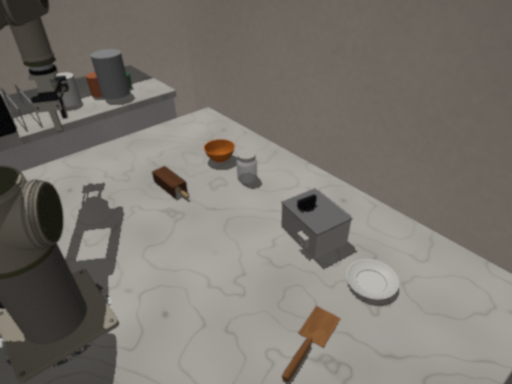

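View pics/top0.png

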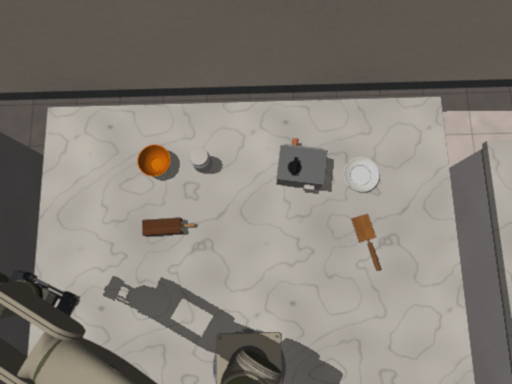

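View pics/wrist0.png

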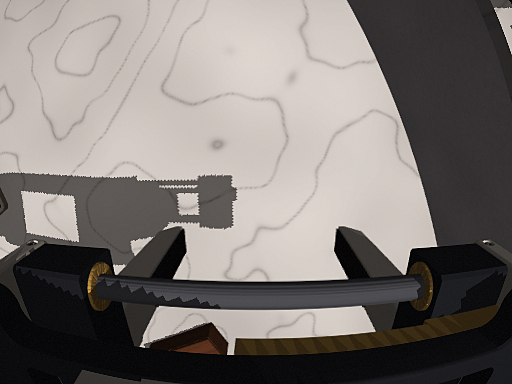

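```bash
cat > h.py <<'E'
from rig import *
import cv2,numpy as np
from scipy.spatial.transform import Rotation as R
def ray(name,px):
    c=get_calibration(name);K=c["K"];px=np.atleast_2d(px).astype(float)
    d=np.stack([(px[:,0]-K[0,2])/K[0,0],-(px[:,1]-K[1,2])/K[1,1],-np.ones(len(px))],1)
    E=c["extrinsics"];return E[:3,3],d@E[:3,:3].T
def onz(name,px,z):
    o,d=ray(name,px);s=(z-o[2])/d[:,2];return o+d*s[:,None]
def cloud(name,dep):
    v,u=np.mgrid[:384,:512];o,d=ray(name,np.stack([u.ravel(),v.ravel()],1))
    return (o+d*dep.ravel()[:,None]).reshape(384,512,3)
def proj(name,P):
    c=get_calibration(name);E=c["extrinsics"];K=c["K"];q=(np.atleast_2d(P)-E[:3,3])@E[:3,:3]
    return np.stack([K[0,2]+K[0,0]*q[:,0]/-q[:,2],K[1,2]-K[1,1]*q[:,1]/-q[:,2]],1)
E
python3 - <<'E'
from h import *
a=np.load("top0.npz")["im"];s=np.load("side0.npz")["im"]
def crop(im,x,y,w,h,k): return cv2.resize(im[y:y+h,x:x+w],None,fx=k,fy=k,interpolation=cv2.INTER_CUBIC)
cv2.imwrite("pics/c1.png",crop(a,265,130,75,70,8)[:,:,::-1]);cv2.imwrite("pics/c2.png",crop(a,130,200,75,50,8)[:,:,::-1])
cv2.imwrite("pics/c3.png",crop(s,270,180,90,80,8)[:,:,::-1]);cv2.imwrite("pics/c4.png",crop(s,145,160,55,50,8)[:,:,::-1])
d=np.load("top0.npz")["d"];C=cloud("top",d)
m=(C[:,:,2]>88)&(C[:,:,2]<104);m[:,:265]=0;m[:,340:]=0;m[:130]=0;m[200:]=0
P=C[m];print(m.sum(),np.median(P,0),cv2.minAreaRect(P[:,:2].astype(np.float32)))
k=(C[:,:,2]>112);k[:,:265]=0;k[:,340:]=0;k[:130]=0;k[200:]=0
P=C[k];print(k.sum(),P.mean(0),cv2.minAreaRect(P[:,:2].astype(np.float32)))
m=(C[:,:,2]>35)&(C[:,:,2]<55);m[:,:130]=0;m[:,200:]=0;m[:200]=0;m[245:]=0
P=C[m];print(m.sum(),np.median(P,0),cv2.minAreaRect(P[:,:2].astype(np.float32)))
for n in ["jar"]: pass
print("sauc",onz("top",[362,175],10),"bowl",onz("top",[155,161],40),"jar",onz("top",[200,158],100),"spat",onz("top",[[363,227],[378,268]],5))
E
```

```text
1610 [ 671.7645539  -203.84296017   96.37347535] ((673.0531616210938, -200.03253173828125), (164.01304626464844, 130.771240234375), 81.14082336425781)
93 [ 585.98796197 -148.89473912  396.45176895] ((493.19244384765625, -123.25529479980469), (16.55206298828125, 404.97552490234375), 73.73540496826172)
603 [476.39997035 294.23933828  43.65237855] ((477.2929382324219, 293.7311706542969), (54.33822250366211, 134.36216735839844), 2.7815229892730713)
sauc [[ 647.1639959  -425.75070857   10.        ]] bowl [[712.60052397 321.4725576   40.        ]] jar [[701.44715312 150.24288332 100.        ]] spat [[ 458.11701763 -416.31059723    5.        ]
 [ 313.37139704 -457.74941788    5.        ]]
```

View pics/c1.png

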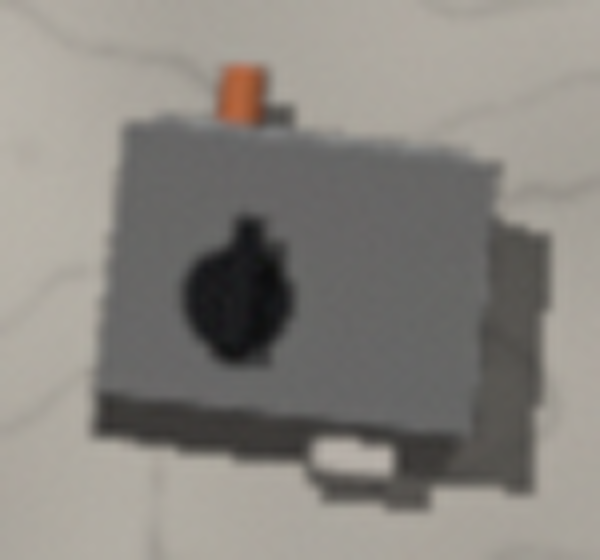

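View pics/c2.png

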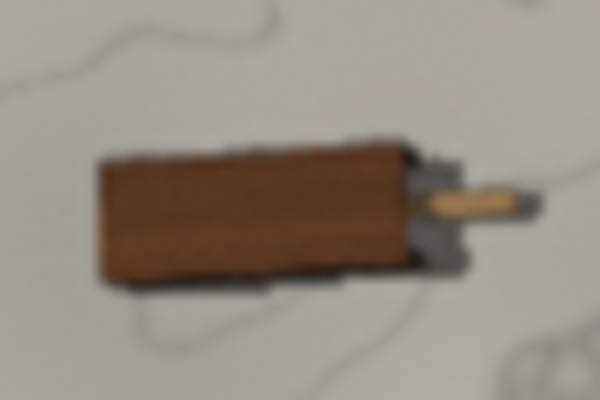

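View pics/c3.png

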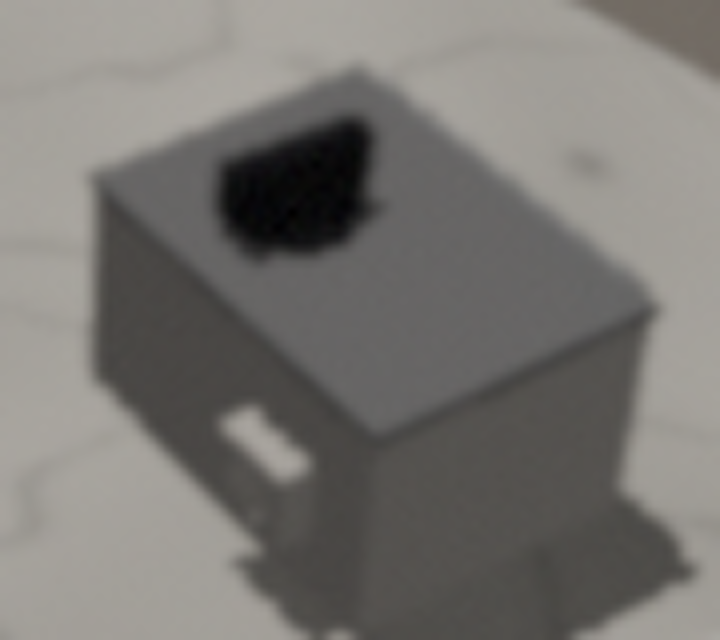

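View pics/c4.png

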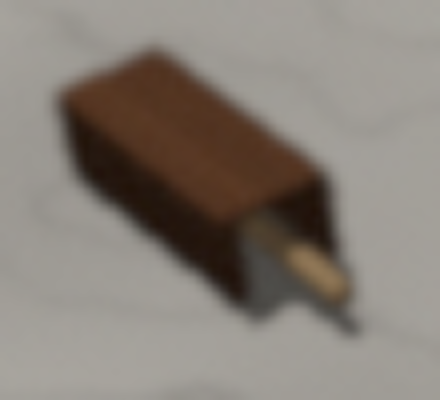

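```bash
python3 - <<'E'
from h import *
def un(c,ox,oy): c=np.array(c,float);return (c+.5)/8-.5+np.array([ox,oy])
L=onz("top",un([[127,122],[500,163],[465,440],[97,393]],265,130),96)
print("lid top",L.round(1),L.mean(0)); 
for i,j in [(3,0),(2,1),(0,1),(3,2)]:
    v=L[j]-L[i];print(np.linalg.norm(v),np.degrees(np.arctan2(v[1],v[0])))
L=onz("side",un([[95,178],[360,68],[655,310],[375,438]],270,180),96)
print("lid side",L.round(1),L.mean(0))
for i,j in [(0,1),(3,2),(1,2),(0,3)]:
    v=L[j]-L[i];print(np.linalg.norm(v),np.degrees(np.arctan2(v[1],v[0])))
S=onz("top",un([[100,160],[408,147],[408,268],[102,283]],130,200),44)
print("sl top",S.round(1),S.mean(0))
for i,j in [(0,1),(3,2),(0,3),(1,2)]:
    v=S[j]-S[i];print(np.linalg.norm(v),np.degrees(np.arctan2(v[1],v[0])))
S=onz("side",un([[62,98],[155,48],[328,172],[232,222]],145,160),44)
print("sl side",S.round(1),S.mean(0))
for i,j in [(1,2),(0,3),(0,1),(3,2)]:
    v=S[j]-S[i];print(np.linalg.norm(v),np.degrees(np.arctan2(v[1],v[0])))
print("tip top",onz("top",un([[522,202],[425,205]],130,200),20), "side",onz("side",un([[347,290]],145,160),15))
print("bar side ends z126",onz("side",un([[222,160],[360,118]],270,180),126))
print("bar top ends z126",onz("top",un([[250,215],[236,360]],265,130),126))
E
```

```text
lid top [[ 742.3 -128.8   96. ]
 [ 719.2 -289.7   96. ]
 [ 596.8 -267.6   96. ]
 [ 621.8 -111.7   96. ]] [ 670.00673144 -199.45859968   96.        ]
121.76649733406781 -8.095570571300676
124.31088131104686 -10.211097439147617
162.4886008195015 -98.1921050799491
157.923151256962 -99.08732849611414
lid side [[ 620.9 -113.2   96. ]
 [ 740.4 -131.1   96. ]
 [ 712.9 -290.5   96. ]
 [ 596.  -270.4   96. ]] [ 667.56844898 -201.30483136   96.        ]
120.82084992706004 -8.516652223835365
118.67221441734694 -9.733704283161366
161.76586894908866 -99.7919948435995
159.2115798141192 -99.02948747422506
sl top [[500.9 360.4  44. ]
 [502.9 226.1  44. ]
 [450.1 225.5  44. ]
 [447.2 357.9  44. ]] [475.29470487 292.45642625  44.        ]
134.28735788704498 -89.13804232820216
132.43450645535322 -88.7532517627954
53.72431279554495 -177.32141842605608
52.80812686677598 -179.30375882310977
sl side [[447.1 351.5  44. ]
 [497.3 359.7  44. ]
 [504.  226.6  44. ]
 [455.6 222.6  44. ]] [475.99896419 290.09750827  44.        ]
133.26654161063507 -87.1147540293259
129.22596045410663 -86.22883897828505
50.786360240814425 9.299463506094824
48.49740405352689 4.796660609239626
tip top [[480.47312447 180.25752704  20.        ]
 [480.31601471 223.13130795  20.        ]] side [[483.84028398 186.83321533  15.        ]]
bar side ends z126 [[ 634.02395165 -161.80185644  126.        ]
 [ 686.95064732 -177.10682127  126.        ]]
bar top ends z126 [[ 690.0460993  -177.74578876  126.        ]
 [ 627.21262069 -169.1656628   126.        ]]
```

```bash
python3 - <<'E'
from h import *
o=observe();M=R.from_rotvec(o["tcp_rot"]).as_matrix();print(M.round(3))
print("yaw tool z",np.arctan2(M[1,2],M[0,2]),"yaw tool x",np.arctan2(M[1,0],M[0,0]))
# knob black mask
for n,z in(("top",126),("side",126)):
    a=np.load(n+"0.npz")["im"];d=np.load(n+"0.npz")["d"];C=cloud(n,d)
    print(proj(n,[[659,-173.5,126],[659,-173.5,96]]))
    m=(a.max(2)<45);x,y=proj(n,[[659,-173.5,110]])[0].astype(int);w=np.zeros_like(m);w[y-14:y+14,x-14:x+14]=1;m&=w
    P=C[m];P=P[(P[:,2]>118)];print(n,len(P),P.mean(0).round(1),cv2.minAreaRect(P[:,:2].astype(np.float32)),np.percentile(P[:,2],[5,50,95]))
E
```

```text
[[ 0.901 -0.001  0.435]
 [-0.435 -0.001  0.901]
 [-0.    -1.    -0.001]]
yaw tool z 1.120987646740057 yaw tool x -0.4498088955126424
[[294.94986298 165.35250509]
 [294.29455071 167.65086294]]
top 64 [ 651.3 -170.3  146.8] ((491.8149719238281, -122.97925567626953), (14.938300132751465, 402.2496337890625), 73.4710922241211) [121.22120622 126.33630118 130.78402593]
[[306.7017363  197.80467629]
 [306.00527159 206.19557885]]
side 77 [ 656.1 -175.8  123.6] ((656.6510009765625, -174.9771270751953), (11.873724937438965, 54.69945526123047), 81.00727081298828) [119.18172777 123.9922917  128.04291247]
```

Emit:
servo_tool(
  commands=[
    [1,0.55,-1,0,0,0,0.05],
    [1,0.55,-1,0,0,0,0.05],
    [1,0.55,-1,0,0,0,0.05],
    [1,0.55,-1,0,0,0,0.037],
    [1,0.55,-1,0,0,0,0],
  ],
  squeeze=30,
)

```text
clock: 0.65
tcp_pos: [316.0, 439.4, 218.3]
tcp_rot: [-1.568, 0.121, -0.121]
ft_force: [0.2, -0.8, -0.6]
opening: 93.1
```

Emit:
servo_tool(
  commands=[
    [1,0.55,-1,0,0,0,0],
    [1,0.55,-1,0,0,0,0],
    [1,0.55,-1,0,0,0,0],
    [1,0.55,-1,0,0,0,0],
    [1,0.55,-1,0,0,0,0],
  ],
)

```text
clock: 1.15
tcp_pos: [371.0, 339.4, 218.3]
tcp_rot: [-1.568, 0.123, -0.122]
ft_force: [-0.1, -0.4, -0.2]
opening: 93.0
```

Emit:
servo_tool(
  commands=[
    [1,0.55,-1,0,0,0,0],
    [1,0.55,-1,0,0,0,0],
    [1,0.55,-1,0,0,0,0],
    [1,0.55,-1,0,0,0,0],
    [1,0.55,-1,0,0,0,0],
  ],
)

```text
clock: 1.65
tcp_pos: [426.0, 239.4, 218.4]
tcp_rot: [-1.568, 0.123, -0.122]
ft_force: [1.1, 0.7, 0.0]
opening: 93.0
```

Emit:
servo_tool(
  commands=[
    [1,0.55,-1,0,0,0,0],
    [1,0.55,-1,0,0,0,0],
    [1,0.55,-1,0,0,0,0],
    [1,0.55,-1,0,0,0,0],
    [1,0.55,-1,0,0,0,0],
  ],
)

```text
clock: 2.15
tcp_pos: [481.0, 139.4, 218.4]
tcp_rot: [-1.567, 0.123, -0.122]
ft_force: [-0.1, 0.1, -0.8]
opening: 93.1
```

Emit:
servo_tool(
  commands=[
    [1,0.55,-1,0,0,0,0],
    [1,0.55,-1,0,0,0,0],
    [1,0.55,-1,0,0,0,0],
    [1,0.55,-1,0,0,0,0],
    [1,0.55,-1,0,0,0,0],
  ],
)

```text
clock: 2.65
tcp_pos: [536.0, 39.5, 218.3]
tcp_rot: [-1.567, 0.123, -0.122]
ft_force: [-0.1, -0.2, 0.4]
opening: 92.8
```

Emit:
servo_tool(
  commands=[
    [1,0.55,-1,0,0,0,0],
    [1,0.55,-1,0,0,0,0],
    [1,0.55,-1,0,0,0,0],
    [1,0.55,-1,0,0,0,0],
    [1,0.55,-1,0,0,0,0],
  ],
)

```text
clock: 3.15
tcp_pos: [591.0, -60.5, 218.2]
tcp_rot: [-1.567, 0.123, -0.122]
ft_force: [0.8, -0.1, -0.5]
opening: 92.8
```

Emit:
servo_tool(
  commands=[
    [1,0.6,-1,0,0,0,0],
    [1,0.6,-1,0,0,0,0],
    [1,0.6,-1,0,0,0,0],
    [1,0.6,-1,0,0,0,0],
    [1,0,-0.9,0,0,0,0],
  ],
)

```text
clock: 3.65
tcp_pos: [639.3, -158.6, 217.8]
tcp_rot: [-1.567, 0.123, -0.122]
ft_force: [0.5, 0.3, 0.0]
opening: 93.0
```

```bash
python3 - <<'E'
from h import *
o=observe();im,d=grab_frame("wrist");cv2.imwrite("pics/w1.png",im[:,:,::-1]);np.savez("w1.npz",im=im,d=d,p=o["tcp_pos"],r=o["tcp_rot"]);print(o["tcp_pos"],o["tcp_rot"])
E
```

```text
[ 639.30412853 -158.57939921  217.82892167] [-1.56710714  0.12300757 -0.12184924]
```

View pics/w1.png

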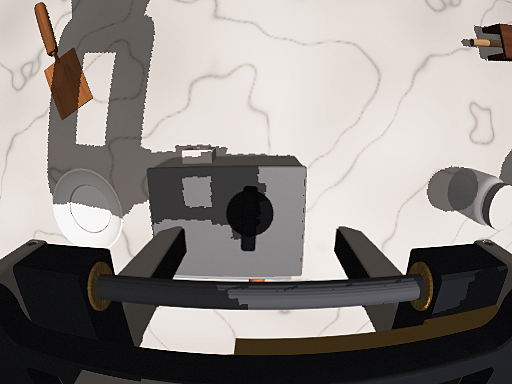

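```bash
cat >> h.py <<'E'
def wray(px,p,r):
    c=get_calibration("wrist");K=c["K"];px=np.atleast_2d(px).astype(float)
    x=(px-[K[0,2],K[1,2]])/K[0,0];t=np.linalg.norm(x,axis=1,keepdims=True);u=x/np.maximum(t,1e-9)
    d=np.c_[u[:,:1]*np.sin(t),-u[:,1:]*np.sin(t),-np.cos(t)]
    M=R.from_rotvec(r).as_matrix();T=c["tool_from_camera"]
    return M@T[:3,3]+p,d@T[:3,:3].T@M.T
def wonz(px,p,r,z):
    o,d=wray(px,p,r);return o+d*((z-o[2])/d[:,2])[:,None]
def wcloud(dep,p,r):
    v,u=np.mgrid[:384,:512];o,d=wray(np.stack([u.ravel(),v.ravel()],1),p,r)
    M=R.from_rotvec(r).as_matrix();T=get_calibration("wrist")["tool_from_camera"]
    ax=M@T[:3,:3]@np.array([0,0,-1.]);return (o+d*(dep.ravel()/(d@ax))[:,None]).reshape(384,512,3)
E
python3 - <<'E'
from h import *
f=np.load("w1.npz");im,d,p,r=f["im"],f["d"],f["p"],f["r"]
C=wcloud(d,p,r);w=np.zeros(d.shape,bool);w[140:275,140:315]=1
def rect(m,t):
    P=C[m];print(t,m.sum(),np.median(P,0).round(1),cv2.minAreaRect(P[:,:2].astype(np.float32)))
rect(w&(abs(C[...,2]-96)<4),"lid");rect(w&(C[...,2]>120)&(C[...,2]<135),"bar")
rect(w&(abs(C[...,2]-59)<5)&(C[...,0]<640),"collar top")
print(np.percentile(C[w][:,2],[10,30,50,70,90,99]))
v=cv2.resize(im[140:290,140:315],None,fx=4.5,fy=4,interpolation=cv2.INTER_CUBIC);cv2.imwrite("pics/w1c.png",v[:,:,::-1])
E
```

```text
lid 13401 [ 657.1 -198.7   97.2] ((668.8779907226562, -199.1217498779297), (164.019775390625, 123.50076293945312), 81.51123809814453)
bar 887 [ 656.  -172.4  127.1] ((658.8897705078125, -172.74122619628906), (13.906976699829102, 59.151119232177734), 79.91179656982422)
collar top 589 [ 600.1 -219.3   59.8] ((603.27783203125, -189.35255432128906), (159.8743438720703, 16.300338745117188), 81.20691680908203)
[  0.91954264  96.04785464  97.06488551  97.72911205 126.95539678
 270.78292096]
```

View pics/w1c.png

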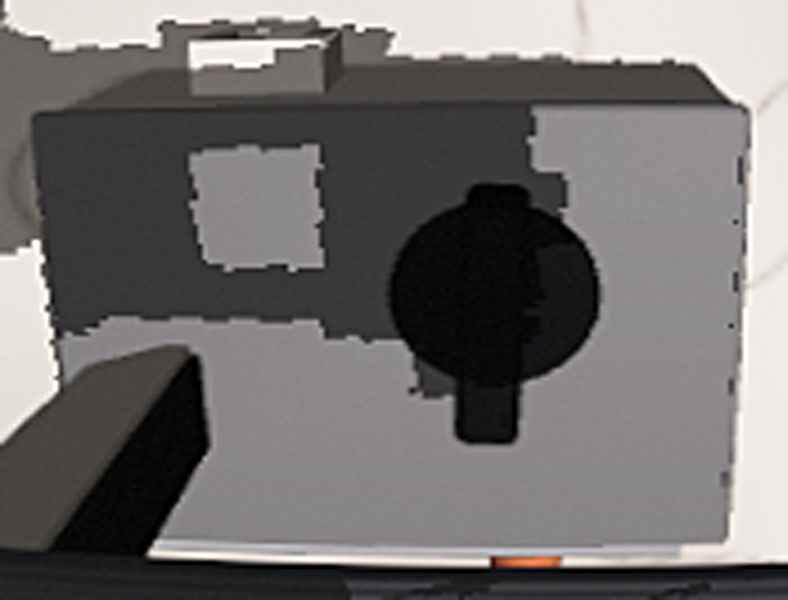

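Emit:
servo_tool(
  commands=[
    [1,0.5,-0.35,-0.8,0,0,0],
    [1,0.48,-0.35,-1,0,0,0],
    [1,0,0,-1,0,0,0],
    [1,0,0,-1,0,0,0],
    [1,0,0,-1,0,0,-0.01],
  ],
)

```text
clock: 4.2
tcp_pos: [657.8, -171.4, 121.6]
tcp_rot: [-1.566, 0.136, -0.134]
ft_force: [0.4, 0.0, -0.2]
opening: 93.0
```

Emit:
servo_tool(
  commands=[
    [0.5,0,0,-0.5,0,0,0],
    [0,0,0,-0.3,0,0,0],
    [0,0,0,0,0,0,0],
    [0,0,0,0,0,0,0],
    [0,0,0,0,0,0,0],
  ],
)

```text
clock: 4.7
tcp_pos: [659.2, -171.9, 108.1]
tcp_rot: [-1.567, 0.133, -0.136]
ft_force: [0.6, 0.5, -0.1]
opening: 57.9
```

Emit:
servo_tool(
  commands=[
    [0,0,-0.05,-0.1,0,0,0],
    [0,0,0,0,0,0,0],
    [0,0,0,0,0,0,0],
    [0,0,0,0,0,0,0],
    [0,0,0,0,0,0,0],
  ],
)

```text
clock: 5.2
tcp_pos: [658.4, -172.7, 104.6]
tcp_rot: [-1.567, 0.135, -0.135]
ft_force: [0.2, -0.4, -0.0]
opening: 17.7
```

Emit:
servo_tool(
  commands=[
    [0,0,0,0,0,0,0],
    [0,0,0,0,0,0,0],
    [0,0,0,0,0,0,0],
  ],
)

```text
clock: 5.5
tcp_pos: [658.5, -172.3, 104.7]
tcp_rot: [-1.566, 0.135, -0.135]
ft_force: [0.2, 2.7, 1.2]
opening: 13.9
```

Emit:
servo_tool(
  commands=[
    [0,0,0,0,0,0,-0.09],
    [0,0,0,0,0,0,-0.09],
    [0,0,0,0,0,0,-0.09],
    [0,0,0,0,0,0,-0.09],
    [0,0,0,0,0,0,-0.09],
  ],
)

```text
clock: 6.0
tcp_pos: [658.9, -171.7, 104.7]
tcp_rot: [-1.457, 0.69, -0.69]
ft_force: [3.1, 5.6, -1.0]
opening: 13.7
```

Emit:
servo_tool(
  commands=[
    [0,0,0,0,0,0,-0.09],
    [0,0,0,0,0,0,-0.09],
    [0,0,0,0,0,0,-0.09],
    [0,0,0,0,0,0,-0.09],
    [0,0,0,0,0,0,-0.09],
  ],
)

```text
clock: 6.5
tcp_pos: [659.7, -171.4, 104.7]
tcp_rot: [-1.197, 1.223, -1.224]
ft_force: [6.6, 5.1, -3.0]
opening: 13.8
```

Emit:
servo_tool(
  commands=[
    [0,0,0,0,0,0,-0.06],
    [0,0,0,0,0,0,0],
    [0,0,0,0,0,0,0],
  ],
)

```text
clock: 6.8
tcp_pos: [659.8, -171.4, 104.7]
tcp_rot: [-1.153, 1.287, -1.289]
ft_force: [6.7, 4.8, -2.5]
opening: 13.6
```

```bash
python3 - <<'E'
from h import *
o=observe();M=R.from_rotvec(o["tcp_rot"]).as_matrix();print(o["tcp_pos"],"yawz",np.degrees(np.arctan2(M[1,2],M[0,2])),o["ft_force"],o["torque"],o["joints"])
E
```

```text
[ 659.78634818 -171.43530625  104.70859598] yawz -6.205642944232137 [ 6.74536832  4.84577979 -2.45240985] [ 0.73251178 -0.93394471 -0.04314988] [-0.33048865  0.41783896  1.3585569   0.00202046  1.36316146 -0.22259604]
```

Emit:
servo_tool(
  commands=[
    [0.6,0,0,0,0,0,0],
    [0.6,0,0,0,0,0,0],
    [0.6,0,0,0.3,0,0,0],
    [0.6,0,0,1,0,0,0],
    [0.6,0,0,1,0,0,0],
  ],
)

```text
clock: 7.3
tcp_pos: [657.8, -172.8, 150.8]
tcp_rot: [-1.157, 1.291, -1.288]
ft_force: [-0.2, -0.8, 0.4]
opening: 49.0
```

Emit:
servo_tool(
  commands=[
    [0.6,-0.5,1,0.6,0,0,0.05],
    [0.6,-0.5,1,0.6,0,0,0.07],
    [0.6,-0.5,1,0.5,0,0,0],
    [0.6,-0.5,1,0,0,0,0],
    [0.6,-0.5,1,0,0,0,0],
  ],
)

```text
clock: 7.8
tcp_pos: [608.3, -72.4, 185.9]
tcp_rot: [-1.245, 1.149, -1.152]
ft_force: [0.0, 0.0, 0.5]
opening: 56.0
```

Emit:
servo_tool(
  commands=[
    [0.6,-0.5,1,0,0,0,0],
    [0.6,-0.5,1,0,0,0,0],
    [0.6,-0.5,1,0,0,0,0],
    [0.6,-0.5,1,0,0,0,0],
    [0.6,-0.5,1,0,0,0,0],
  ],
)

```text
clock: 8.3
tcp_pos: [558.1, 27.7, 185.3]
tcp_rot: [-1.245, 1.15, -1.151]
ft_force: [-0.2, 0.5, 0.2]
opening: 55.8
```

Emit:
servo_tool(
  commands=[
    [0.6,-0.8,1,0,0,0,0],
    [0.6,-0.8,1,0,0,0,0],
    [0.6,-0.8,1,0,0,0,0],
    [0.6,-0.8,1,0,0,0,0],
    [0.6,-0.7,1,0,0,0,0],
  ],
)

```text
clock: 8.8
tcp_pos: [479.8, 127.8, 185.3]
tcp_rot: [-1.245, 1.15, -1.151]
ft_force: [-0.1, -0.1, -0.6]
opening: 55.7
```

```bash
cat >> h.py <<'E'
def wshot(n):
    o=observe();im,d=grab_frame("wrist");cv2.imwrite(f"pics/{n}.png",im[:,:,::-1]);np.savez(n+".npz",im=im,d=d,p=o["tcp_pos"],r=o["tcp_rot"])
    M=R.from_rotvec(o["tcp_rot"]).as_matrix();print(o["clock"],o["tcp_pos"].round(1),"yawz",np.degrees(np.arctan2(M[1,2],M[0,2])).round(2))
    return im,wcloud(d,o["tcp_pos"],o["tcp_rot"])
E
python3 - <<'E'
from h import *
im,C=wshot("w2")
a,d=grab_frame("top");v=cv2.resize(a[130:200,265:340],None,fx=6,fy=6,interpolation=cv2.INTER_CUBIC);cv2.imwrite("pics/t2.png",v[:,:,::-1])
E
```

```text
8.8 [479.8 127.8 185.3] yawz 4.53
```

View pics/w2.png

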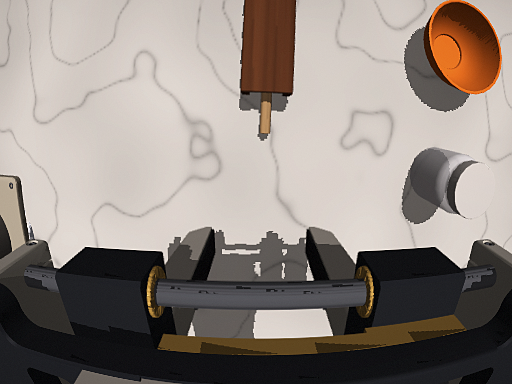

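View pics/t2.png

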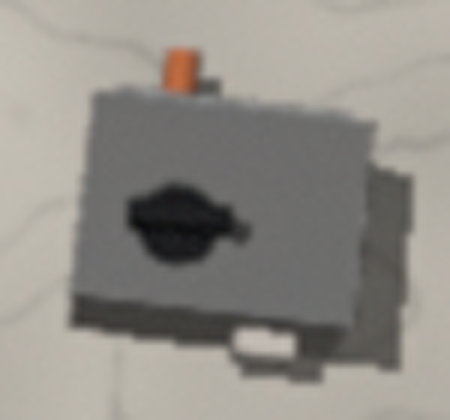

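```bash
python3 - <<'E'
from h import *
f=np.load("w2.npz");im,d,p,r=f["im"],f["d"],f["p"],f["r"];C=wcloud(d,p,r)
w=np.zeros(d.shape,bool);w[80:145,245:290]=1
m=w&(C[...,2]>10)&(C[...,2]<27);P=C[m];print(m.sum(),np.median(P,0),cv2.minAreaRect(P[:,:2].astype(np.float32)),P[:,1].min())
w[:]=0;w[:100,235:300]=1
m=w&(abs(C[...,2]-44)<4);P=C[m];print(m.sum(),np.median(P,0),cv2.minAreaRect(P[:,:2].astype(np.float32)),P[:,1].min())
print(wonz([[270,97],[260,97],[260,134],[270,134],[265,138]],p,r,18))
E
```

```text
455 [479.45671576 206.39393081  20.70791818] ((481.0998840332031, 205.59727478027344), (47.76353073120117, 45.32323455810547), 3.2547566890716553) 182.65484821779123
4864 [476.52401237 275.84019102  44.85583682] ((476.3198547363281, 278.5440979003906), (54.57828903198242, 104.22738647460938), 2.4107372760772705) 225.9890034390464
[[483.48940707 223.91524834  18.        ]
 [472.46755589 222.99389049  18.        ]
 [475.77431283 181.48332992  18.        ]
 [486.91732412 182.39674496  18.        ]
 [481.71322528 177.43315279  18.        ]]
```

Emit:
servo_tool(
  commands=[
    [0.6,0.02,0.9,-1,0,0,-0.023],
    [0.6,0,0.9,-1,0,0,0],
    [0.6,0,0.9,-1,0,0,0],
    [0.6,0,0.9,-1,0,0,0],
    [0.6,0,0,-1,0,0,0],
  ],
)

```text
clock: 9.4
tcp_pos: [481.5, 200.4, 84.4]
tcp_rot: [-1.229, 1.176, -1.177]
ft_force: [0.5, -1.0, -0.7]
opening: 55.7
```

Emit:
servo_tool(
  commands=[
    [0.6,0,0,-1,0,0,0],
    [0.6,0,0,-1,0,0,0],
    [0.6,0,0,-0.8,0,0,0],
    [0.4,0,0,-0.2,0,0,0],
    [0.3,0,0,0,0,0,0],
  ],
)

```text
clock: 9.9
tcp_pos: [480.8, 198.7, 24.3]
tcp_rot: [-1.23, 1.178, -1.177]
ft_force: [-0.4, 1.0, 0.0]
opening: 44.3
```

Emit:
servo_tool(
  commands=[
    [0.3,0,0,-0.5,0,0,0],
    [0.3,0,0,-0.45,0,0,0],
    [0.1,0,0,0,0,0,0],
    [0,0,0,0,0,0,0],
    [0,0,0,0,0,0,0],
  ],
  squeeze=20,
)

```text
clock: 10.4
tcp_pos: [481.1, 199.4, 5.9]
tcp_rot: [-1.229, 1.177, -1.177]
ft_force: [-0.4, -0.0, -0.2]
opening: 11.1
```

Emit:
servo_tool(
  commands=[
    [0,0,0,0,0,0,0],
    [0,0,0,0,0,0,0],
  ],
)

```text
clock: 10.6
tcp_pos: [481.1, 199.4, 5.9]
tcp_rot: [-1.229, 1.177, -1.177]
ft_force: [0.7, 0.8, 0.0]
opening: 11.5
```

Emit:
servo_tool(
  commands=[
    [0,0.01,-0.3,0,0,0,0],
    [0,0.03,-0.7,0,0,0,0],
    [0,0.04,-1,0,0,0,0],
    [0,0.04,-1,0,0,0,0],
    [0,0.04,-1,0,0,0,0],
  ],
)

```text
clock: 11.1
tcp_pos: [484.0, 117.7, 5.7]
tcp_rot: [-1.229, 1.177, -1.177]
ft_force: [0.9, 0.8, 0.7]
opening: 11.4
```

Emit:
servo_tool(
  commands=[
    [0,0.04,-1,0,0,0,0],
    [0,0.04,-1,0,0,0,0],
    [0,0.04,-1,0,0,0,0],
    [0,0.03,-0.7,0,0,0,0],
    [0,0.01,-0.3,0,0,0,0],
  ],
)

```text
clock: 11.6
tcp_pos: [487.3, 37.6, 5.7]
tcp_rot: [-1.229, 1.178, -1.179]
ft_force: [-0.6, 0.5, -0.1]
opening: 11.4
```

Emit:
servo_tool(
  commands=[
    [0.7,0,0,0,0,0,0],
    [0.7,0,0,0,0,0,0],
    [0.7,0,0,0,0,0,0],
    [0.7,0,0,0.5,0,0,0],
    [0.7,0,0,1,0,0,0],
  ],
)

```text
clock: 12.1
tcp_pos: [485.6, 39.9, 34.8]
tcp_rot: [-1.232, 1.179, -1.175]
ft_force: [0.0, -0.6, -0.2]
opening: 46.8
```

Emit:
servo_tool(
  commands=[
    [0.7,0,0,1,0,0,0],
    [0.7,0,0,1,0,0,0],
    [0.7,0,0,1,0,0,0],
    [0.7,0,0,0,0,0,0],
  ],
)

```text
clock: 12.5
tcp_pos: [489.8, 39.8, 99.5]
tcp_rot: [-1.225, 1.172, -1.18]
ft_force: [1.6, 0.7, 0.6]
opening: 65.1
```

```bash
python3 - <<'E'
from h import *
im,C=wshot("w3")
E
```

```text
12.5 [489.8  39.8  99.5] yawz 2.53
```

View pics/w3.png

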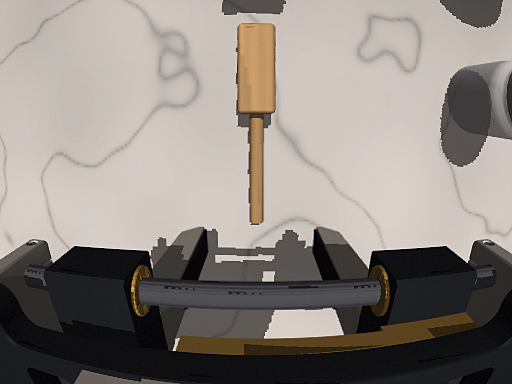

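```bash
cat > meas.py <<'E'
from h import *
def dowel(n):
    f=np.load(n+".npz");im,d,p,r=f["im"],f["d"],f["p"],f["r"];C=wcloud(d,p,r)
    hsv=cv2.cvtColor(im,cv2.COLOR_RGB2HSV);w=(hsv[...,1]>90)&(hsv[...,0]<25)&(im[...,0]>110);w[235:]=0
    w=cv2.morphologyEx(w.astype(np.uint8),cv2.MORPH_OPEN,np.ones((3,3)))
    k,l,s,c=cv2.connectedComponentsWithStats(w);i=1+np.argmax(s[1:,4]);w=l==i;print("box",s[i])
    for z0,z1,t in((25,36,"handle"),(14,24,"slim")):
        m=w&(C[...,2]>z0)&(C[...,2]<z1);P=C[m];print(t,m.sum(),np.median(P,0).round(1),cv2.minAreaRect(P[:,:2].astype(np.float32)))
        q=P[:,:2];vx,vy,x,y=cv2.fitLine(q.astype(np.float32),cv2.DIST_L2,0,.01,.01).ravel();print("  line",np.degrees(np.arctan2(vy,vx)).round(2),x,y,P.min(0).round(1),P.max(0).round(1))
E
python3 -c "from meas import *;dowel('w3')"
```

```text
box [ 238   24   37   89 3235]
handle 3222 [482.  152.1  30.8] ((482.00274658203125, 153.15170288085938), (28.486534118652344, 73.24205017089844), 2.5691163539886475)
  line -87.32 482.02887 152.39265 [466.3 116.7  27.7] [497.7 190.1  33.2]
slim 0 [nan nan nan] ((0.0, 0.0), (0.0, 0.0), 0.0)
  return _methods._mean(a, axis=axis, dtype=dtype,
  ret = um.true_divide(
Traceback (most recent call last):
  File "meas.py", line 9, in dowel
    q=P[:,:2];vx,vy,x,y=cv2.fitLine(q.astype(np.float32),cv2.DIST_L2,0,.01,.01).ravel();print("  line",np.degrees(np.arctan2(vy,vx)).round(2),x,y,P.min(0).round(1),P.max(0).round(1))
                        ~~~~~~~~~~~^^^^^^^^^^^^^^^^^^^^^^^^^^^^^^^^^^^^^^^^^^^^
cv2.error: OpenCV(4.12.0) /io/opencv/modules/imgproc/src/linefit.cpp:50: error: (-215:Assertion failed) count > 0 in function 'fitLine2D_wods'
```

Emit:
servo_tool(
  commands=[
    [0.7,0,1,0,0,0,0],
    [0.7,0,1,0,0,0,0],
    [0.7,0,1,0,0,0,0],
    [0.7,-0.1,1,-0.5,0,0,0],
    [0.7,-0.1,1,-1,0,0,0],
  ],
)

```text
clock: 13.05
tcp_pos: [483.8, 140.5, 65.7]
tcp_rot: [-1.228, 1.176, -1.178]
ft_force: [0.1, -0.3, -1.0]
opening: 65.2
```

Emit:
servo_tool(
  commands=[
    [0.7,-0.1,0.75,-1,0,0,0],
    [0.7,0,0,-0.5,0,0,0],
    [0.7,0,0,0,0,0,0],
    [0.7,0,0,0,0,0,0],
  ],
)

```text
clock: 13.45
tcp_pos: [481.1, 153.7, 35.5]
tcp_rot: [-1.23, 1.178, -1.177]
ft_force: [0.0, 0.2, 1.4]
opening: 65.3
```

```bash
python3 - <<'E'
from h import *
im,C=wshot("w4")
E
```

```text
13.45 [481.1 153.7  35.5] yawz 2.48
```

View pics/w4.png

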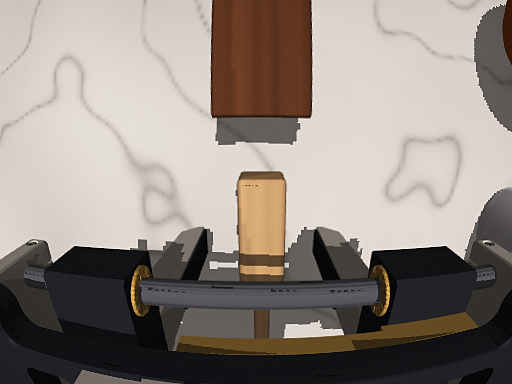

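Emit:
servo_tool(
  commands=[
    [0.7,0,0,-0.8,0,0,0],
    [0.5,0,0,-0.7,0,0,0],
    [0.2,0,0,0,0,0,0],
    [0,0,0,0,0,0,0],
    [0,0,0,0,0,0,0],
  ],
  squeeze=40,
)

```text
clock: 14.0
tcp_pos: [481.8, 154.3, 6.3]
tcp_rot: [-1.229, 1.177, -1.178]
ft_force: [-0.2, 0.9, 0.1]
opening: 37.3
```

Emit:
servo_tool(
  commands=[
    [0,0,0,0,0,0,0],
    [0,0,0,0,0,0,0],
    [0,0,0,0,0,0,0],
  ],
)

```text
clock: 14.3
tcp_pos: [481.9, 154.5, 6.4]
tcp_rot: [-1.228, 1.176, -1.178]
ft_force: [-0.9, -0.9, 4.9]
opening: 29.8
```

Emit:
servo_tool(
  commands=[
    [0,0,0,0.5,0,0,0],
    [0,0,0,1,0,0,0],
    [0,0,-0.3,0.8,0,0,0.04],
    [0,-0.15,-0.6,0,0,0,0.084],
    [0,-0.15,-1,0,0,0,0.084],
  ],
)

```text
clock: 14.8
tcp_pos: [475.9, 116.8, 53.1]
tcp_rot: [-1.363, 0.926, -0.928]
ft_force: [0.3, -0.4, -0.4]
opening: 29.5
```

Emit:
servo_tool(
  commands=[
    [0,-0.15,-1,0,0,0,0.084],
    [0,-0.15,-1,0,0,0,0.084],
    [0,-0.15,-1,0,0,0,0.084],
    [0,-0.15,-1,0,0,0,0.084],
    [0,-0.15,-1,0,0,0,0.084],
  ],
)

```text
clock: 15.3
tcp_pos: [460.0, 15.6, 52.2]
tcp_rot: [-1.53, 0.419, -0.42]
ft_force: [-0.4, 0.7, -0.7]
opening: 29.9
```

Emit:
servo_tool(
  commands=[
    [0,-0.15,-1,0,0,0,0.084],
    [0,-0.15,-1,0,0,0,0.084],
    [0,-0.15,-1,0,0,0,0.078],
    [0,-0.15,-1,0,0,0,0],
    [0,-0.15,-1,0,0,0,0],
  ],
)

```text
clock: 15.8
tcp_pos: [445.0, -84.4, 52.2]
tcp_rot: [-1.567, 0.121, -0.121]
ft_force: [-0.8, -0.2, -0.2]
opening: 29.7
```

Emit:
servo_tool(
  commands=[
    [0,-0.15,-1,0,0,0,0],
    [0,-0.15,-1,0,0,0,0],
    [0,-0.15,-1,0,0,0,0],
    [0,-0.15,-1,0,0,0,0],
    [0,-0.15,-0.8,0,0,0,0],
  ],
)

```text
clock: 16.3
tcp_pos: [430.1, -180.7, 52.3]
tcp_rot: [-1.568, 0.121, -0.122]
ft_force: [-0.1, 0.5, -1.3]
opening: 29.7
```

Emit:
servo_tool(
  commands=[
    [0,0,-0.4,-0.5,0,0,0],
    [0,0,0,0,0,0,0],
    [0,0,0,0,0,0,0],
  ],
)

```text
clock: 16.6
tcp_pos: [429.8, -186.9, 41.0]
tcp_rot: [-1.566, 0.123, -0.12]
ft_force: [-0.3, -0.4, -0.5]
opening: 29.8
```

```bash
python3 - <<'E'
from h import *
im,C=wshot("w5")
for n in("side","top"):
    a,d=grab_frame(n);cv2.imwrite(f"pics/{n}5.png",a[:,:,::-1]);np.savez(n+"5.npz",im=a,d=d)
E
```

```text
16.6 [ 429.8 -186.9   41. ] yawz 81.14
```

View pics/w5.png

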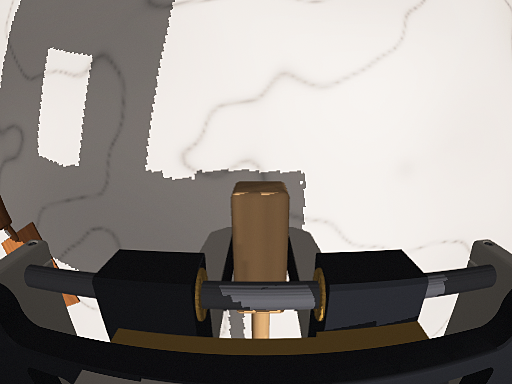

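View pics/side5.png

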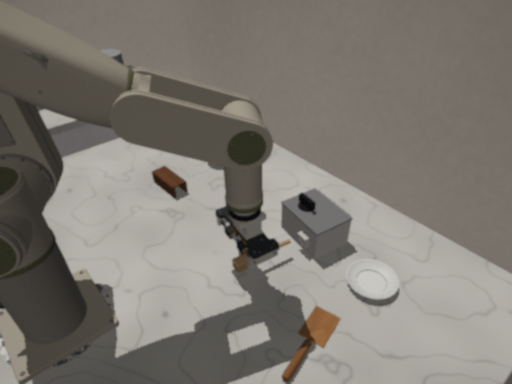

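View pics/top5.png

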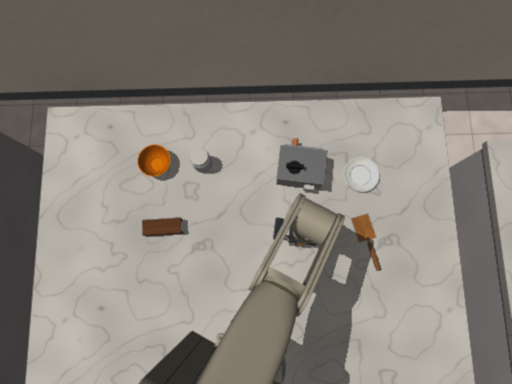

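```bash
python3 - <<'E'
from h import *
f=np.load("side5.npz");im=f["im"];
th=np.radians(-8.8);u=np.array([np.cos(th),np.sin(th),0])
tcp=np.array([429.8,-186.9,41.0]);ax=tcp+[0,0,8.6]
tip=ax+134*u;print("tip pred",tip)
tb=np.radians(-8.7);Rb=np.array([[np.cos(tb),-np.sin(tb),0],[np.sin(tb),np.cos(tb),0],[0,0,1]]);c=np.array([668.9,-199.5,0])
B=lambda P:np.array(P)@Rb.T+c
pts=np.vstack([tip,ax+37.5*u,B([[-75,-35,42],[-75,-52,59],[-75,-18,59],[-60,-18,59],[-75,-52,25],[-60,80,96],[-60,-80,96],[60,-80,96]])])
q=proj("side",pts);print(q.round(1))
x0,y0,w,h,k=225,185,130,90,6
v=cv2.resize(im[y0:y0+h,x0:x0+w],None,fx=k,fy=k,interpolation=cv2.INTER_CUBIC).copy()
for a in q: 
    p=((a-[x0,y0]+.5)*k-.5).round().astype(int);cv2.drawMarker(v,tuple(map(int,p)),(255,0,0),cv2.MARKER_CROSS,9,1)
cv2.imwrite("pics/s5c.png",v[:,:,::-1])
E
```

```text
tip pred [ 562.22260311 -207.40010206   49.6       ]
[[289.2 240.4]
 [259.  254.5]
 [300.2 240.7]
 [304.4 240. ]
 [296.8 232.6]
 [301.2 230.6]
 [303.6 248.9]
 [281.2 201.4]
 [316.6 233.9]
 [351.3 217.3]]
```

View pics/s5c.png

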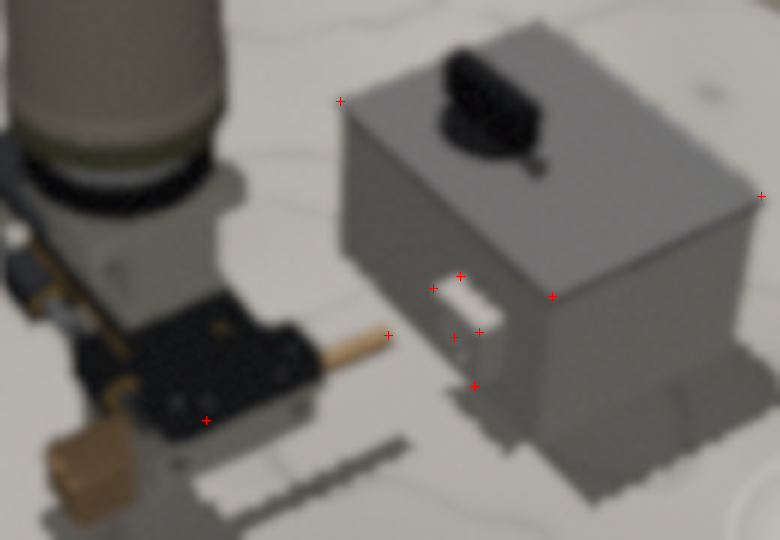

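Emit:
servo_tool(
  commands=[
    [0,0,-0.56,-0.38,0,0,0],
    [0,0,0,0,0,0,0],
    [0,0,0,0,0,0,0],
  ],
)

```text
clock: 17.05
tcp_pos: [430.0, -198.9, 33.6]
tcp_rot: [-1.567, 0.122, -0.121]
ft_force: [-0.6, 0.3, -1.6]
opening: 30.0
```

```bash
python3 - <<'E'
from h import *
im,C=wshot("w6")
a,d=grab_frame("side");np.savez("side6.npz",im=a,d=d)
for _ in range(1):
    o=observe();print(o["tcp_pos"],o["tcp_rot"],o["ft_force"])
th=np.radians(-8.8);u=np.array([np.cos(th),np.sin(th),0]);ax=o["tcp_pos"]+[0,0,8.6];tip=ax+134*u
m=np.array([589.5,-222.8,42]);n=np.array([-u[1],u[0],0]);print("tip",tip,"along",(m-tip)@u,"lat(left +)",(m-tip)@n)
x0,y0,w,h,k=265,205,75,55,10
v=cv2.resize(a[y0:y0+h,x0:x0+w],None,fx=k,fy=k,interpolation=cv2.INTER_CUBIC).copy()
for p in proj("side",np.vstack([tip,m,tip-40*u])):
    p=((p-[x0,y0]+.5)*k-.5).round().astype(int);cv2.drawMarker(v,tuple(map(int,p)),(255,0,0),cv2.MARKER_CROSS,9,1)
cv2.imwrite("pics/s6c.png",v[:,:,::-1])
E
```

```text
17.05 [ 430.  -198.9   33.6] yawz 81.12
[ 430.20090105 -198.86457093   33.96089816] [-1.56717041  0.12168206 -0.12140104] [ 0.06999564 -0.18534326 -0.71700915]
tip [ 562.62350417 -219.36467299   42.56089816] along 27.085672351603282 lat(left +) 0.7168355446848829
```

View pics/s6c.png

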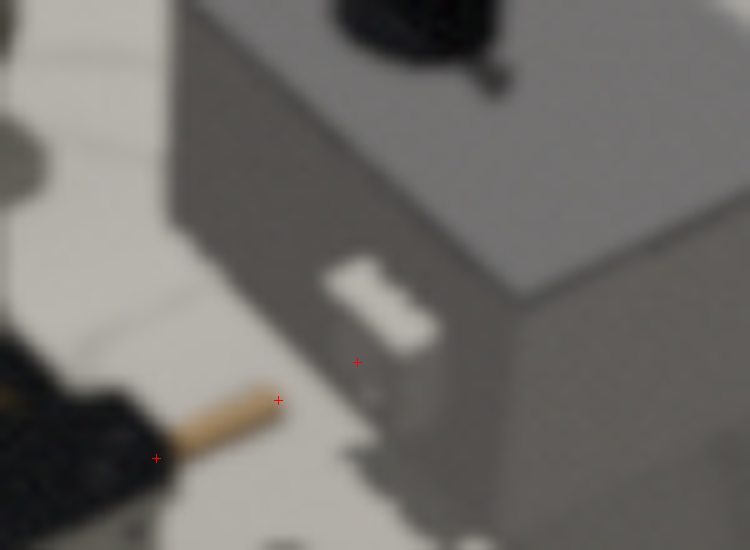

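Emit:
servo_tool(
  commands=[
    [0,0.49,-0.076,-0.05,0,0,0],
    [0,0.49,-0.076,0,0,0,0],
    [0,0.49,-0.076,0,0,0,0],
    [0,0.25,-0.038,0,0,0,0],
    [0,0,0,0,0,0,0],
  ],
)

```text
clock: 17.65
tcp_pos: [465.6, -204.3, 33.1]
tcp_rot: [-1.568, 0.121, -0.121]
ft_force: [-0.8, -0.0, -0.5]
opening: 29.7
```

```bash
python3 - <<'E'
from h import *
o=observe();print(o["tcp_pos"],o["tcp_rot"],o["ft_force"])
a,d=grab_frame("side");np.savez("side7.npz",im=a,d=d)
th=np.radians(-8.8);u=np.array([np.cos(th),np.sin(th),0]);ax=o["tcp_pos"]+[0,0,8.6];tip=ax+134*u
m=np.array([589.5,-222.8,42]);n=np.array([-u[1],u[0],0]);print("tip",tip,"along",(m-tip)@u,"lat(left +)",(m-tip)@n)
x0,y0,w,h,k=265,205,75,55,10
v=cv2.resize(a[y0:y0+h,x0:x0+w],None,fx=k,fy=k,interpolation=cv2.INTER_CUBIC).copy()
cv2.imwrite("pics/s7c.png",v[:,:,::-1])
E
```

```text
[ 465.61279413 -204.28502483   33.10177336] [-1.56752072  0.1206566  -0.12111356] [-0.79474136 -0.02056788 -0.49001842]
tip [ 598.03539725 -224.7851269    41.70177336] along -8.738618105087843 lat(left +) 0.6559638530777759
```

View pics/s7c.png

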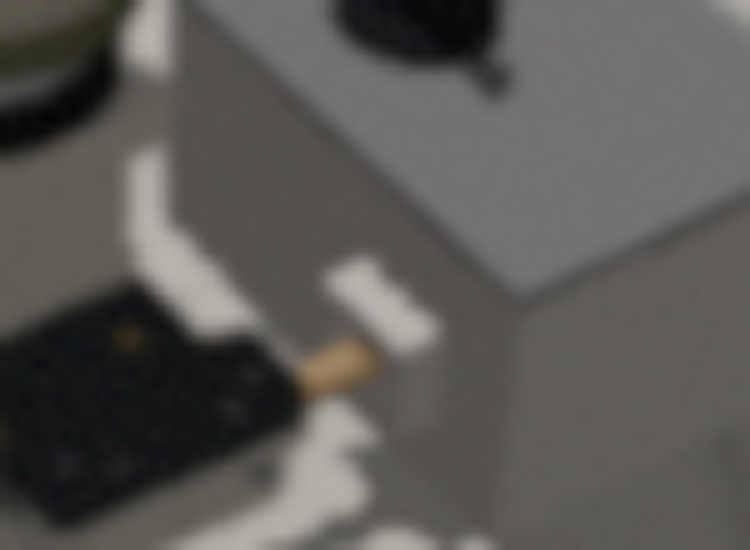

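Emit:
servo_tool(
  commands=[
    [0,0.49,-0.076,0,0,0,0],
    [0,0.49,-0.076,0,0,0,0],
    [0,0.49,-0.076,0,0,0,0],
    [0,0,0,0,0,0,0],
  ],
)

```text
clock: 18.1
tcp_pos: [495.6, -209.1, 33.4]
tcp_rot: [-1.568, 0.12, -0.122]
ft_force: [0.4, -0.3, 0.2]
opening: 29.4
```

Emit:
servo_tool(
  commands=[
    [0,0.3,-0.046,0,0,0,0],
    [0,0.2,-0.031,0,0,0,0],
    [0,0.2,-0.031,0,0,0,0],
    [0,0,0,0,0,0,0],
  ],
)

```text
clock: 18.5
tcp_pos: [507.4, -210.8, 32.6]
tcp_rot: [-1.567, 0.123, -0.12]
ft_force: [-4.0, 1.2, 1.8]
opening: 29.7
```

Emit:
servo_tool(
  commands=[
    [0,0.15,-0.023,0,0,0,0],
    [0,0.1,-0.016,0,0,0,0],
    [0,0,0,0,0,0,0],
  ],
)

```text
clock: 18.8
tcp_pos: [511.9, -211.4, 32.5]
tcp_rot: [-1.567, 0.124, -0.119]
ft_force: [-5.5, 0.8, 1.3]
opening: 29.9
```

Emit:
servo_tool(
  commands=[
    [0,0.15,-0.023,0,0,0,0],
    [0,0,0,0,0,0,0],
    [0,0,0,0,0,0,0],
  ],
)

```text
clock: 19.1
tcp_pos: [514.7, -211.9, 32.5]
tcp_rot: [-1.567, 0.124, -0.119]
ft_force: [-6.9, 0.1, 2.8]
opening: 29.8
```

```bash
python3 - <<'E'
from h import *
o=observe();print(o["tcp_pos"],o["ft_force"])
a,d=grab_frame("side");v=cv2.resize(a[150:280,200:380],None,fx=4,fy=4);cv2.imwrite("pics/s8.png",v[:,:,::-1])
E
```

```text
[ 514.72782045 -211.86573948   32.49490227] [-6.85907547  0.07396425  2.84900928]
```

View pics/s8.png

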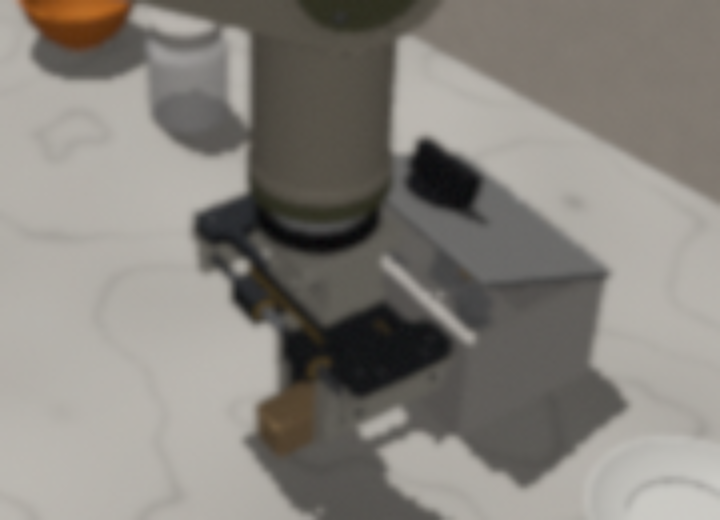

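Emit:
servo_tool(
  commands=[
    [0,0,0,0,0,0,0],
    [0,0,0,0,0,0,0],
    [0,0,0,0,0,0,0],
    [0,0,0,0,0,0,0],
    [0,0,0,0,0,0,0],
  ],
)

```text
clock: 19.65
tcp_pos: [514.7, -211.8, 32.5]
tcp_rot: [-1.567, 0.124, -0.119]
ft_force: [-7.6, 1.7, 2.3]
opening: 29.8
```

```bash
python3 - <<'E'
from h import *
o=observe();print(o["tcp_pos"],o["ft_force"])
a,d=grab_frame("side");v=cv2.resize(a[150:280,200:380],None,fx=4,fy=4);cv2.imwrite("pics/s9.png",v[:,:,::-1])
E
```

```text
[ 514.6730661  -211.84739285   32.48889368] [-7.60629348  1.69818489  2.34448742]
```

View pics/s9.png

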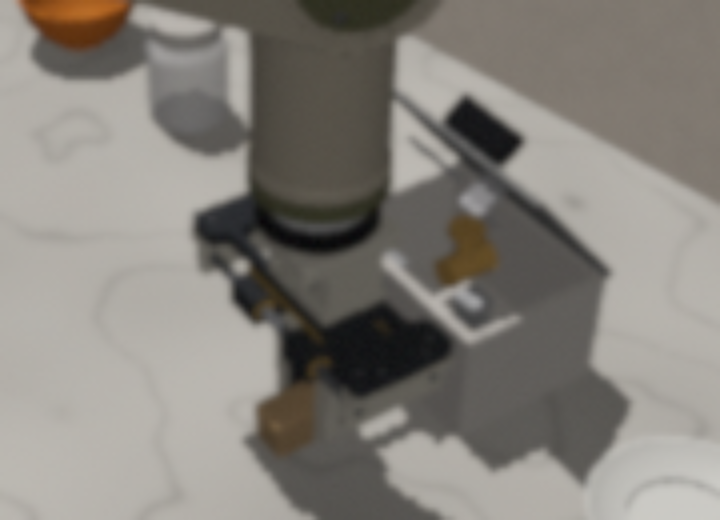

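Lid is open. Withdraw straight back about 90 mm.

Emit:
servo_tool(
  commands=[
    [0,-0.49,0.076,0,0,0,0],
    [0,-0.49,0.076,0,0,0,0],
    [0,-0.49,0.076,0,0,0,0],
    [0,-0.49,0.076,0,0,0,0],
    [0,-0.49,0.076,0,0,0,0],
  ],
)

```text
clock: 20.2
tcp_pos: [466.4, -204.5, 33.3]
tcp_rot: [-1.568, 0.121, -0.122]
ft_force: [-1.3, 0.7, 0.1]
opening: 29.9
```

Emit:
servo_tool(
  commands=[
    [0,-0.49,0.076,0,0,0,0],
    [0,-0.49,0.076,0,0,0,0],
    [0,-0.9,0.137,0,0,0,0],
    [0,-0.9,0.137,0,0,0,0],
    [0,0,0,0,0,0,0],
  ],
)

```text
clock: 20.7
tcp_pos: [409.4, -195.4, 32.5]
tcp_rot: [-1.567, 0.123, -0.121]
ft_force: [-0.2, -0.6, -0.7]
opening: 29.7
```

Emit:
servo_tool(
  commands=[
    [0,0,0,-0.6,0,0,0],
    [0,0,0,-0.5,0,0,0],
    [0,0,0,-0.13,0,0,0],
    [0,0,0,0,0,0,0],
    [0,0,0,0,0,0,0],
  ],
)

```text
clock: 21.2
tcp_pos: [411.6, -196.0, 8.2]
tcp_rot: [-1.567, 0.122, -0.121]
ft_force: [0.4, -1.2, -0.2]
opening: 29.9
```

Emit:
servo_tool(
  commands=[
    [0,0,0,-0.08,0,0,0],
    [0,0,0,0,0,0,0],
    [0,0,0,0,0,0,0],
  ],
)

```text
clock: 21.5
tcp_pos: [411.6, -196.1, 7.0]
tcp_rot: [-1.568, 0.121, -0.121]
ft_force: [0.5, 0.0, 0.4]
opening: 29.5
```

Emit:
servo_tool(
  commands=[
    [0.36,0,0,-0.02,0,0,0],
    [0.6,0,0,0,0,0,0],
    [0.6,0,0,0,0,0,0],
    [0.6,0,0,0,0,0,0],
    [0.6,0,0,0.3,0,0,0],
  ],
)

```text
clock: 22.0
tcp_pos: [410.8, -195.6, 11.9]
tcp_rot: [-1.567, 0.122, -0.12]
ft_force: [0.8, 0.3, -0.7]
opening: 55.0
```

Emit:
servo_tool(
  commands=[
    [0.6,0,0,1,0,0,0],
    [0.6,0,0,1,0,0,0],
    [0.6,0,0,1,0,0,0],
    [0.6,0,0,1,0,0,0],
    [0.6,0,0,1,0,0,0],
  ],
)

```text
clock: 22.5
tcp_pos: [411.5, -196.0, 113.8]
tcp_rot: [-1.568, 0.121, -0.122]
ft_force: [0.7, -0.2, 0.2]
opening: 55.5
```

Emit:
servo_tool(
  commands=[
    [0.6,-0.5,1,1,0,0,0],
    [0.6,-0.5,1,1,0,0,0],
    [0.6,0,1,0,0,0,0],
    [0.6,0,1,0,0,0,0],
    [0.6,0,1,0,0,0,0],
  ],
)

```text
clock: 23.0
tcp_pos: [391.6, -95.4, 153.3]
tcp_rot: [-1.568, 0.121, -0.123]
ft_force: [-0.0, -0.1, 0.1]
opening: 55.9
```

Emit:
servo_tool(
  commands=[
    [0.6,0,1,0,0,0,0],
    [0.6,0,1,0,0,0,0],
    [0.6,0,1,0,0,0,0],
    [0.6,0,0,0,0,0,0],
    [0.6,0,0,0,0,0,0],
  ],
)

```text
clock: 23.5
tcp_pos: [391.6, -36.1, 152.8]
tcp_rot: [-1.568, 0.12, -0.121]
ft_force: [-0.4, -0.3, 0.0]
opening: 55.7
```

```bash
python3 - <<'E'
from h import *
print(observe()["tcp_pos"])
for n in("side","top"):
    a,d=grab_frame(n);cv2.imwrite(f"pics/{n}10.png",a[:,:,::-1]);np.savez(n+"10.npz",im=a,d=d)
C=cloud("top",d);c=a[120:300,250:400]
cv2.imwrite("pics/t10c.png",cv2.resize(c,None,fx=3.3,fy=3.3,interpolation=cv2.INTER_CUBIC)[:,:,::-1])
E
```

```text
[391.56037637 -36.11279802 152.80419389]
```

View pics/side10.png

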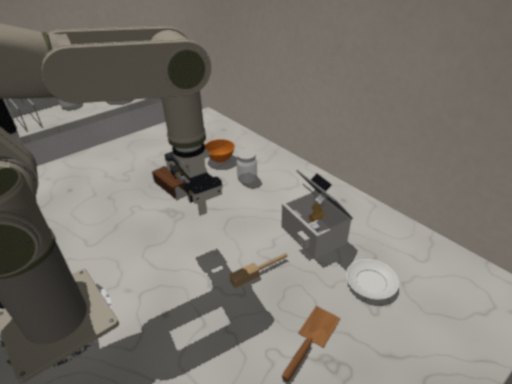

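View pics/t10c.png

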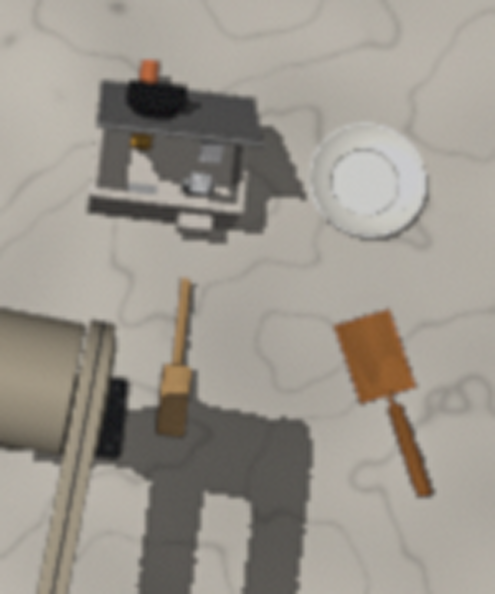

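```bash
python3 - <<'E'
from h import *
f=np.load("side10.npz");im,d=f["im"],f["d"];C=cloud("side",d)
for x,y in [(250,271),(241,278),(260,266),(270,262),(280,258)]: print(C[y-1:y+2,x-1:x+2].reshape(-1,3).mean(0).round(1))
w=C[170:235,280:355].reshape(-1,3);w=w[(w[:,0]>600)&(w[:,0]<800)];print("lid max z",np.percentile(w[:,2],[95,99]))
for n in("top",):
    a=np.load(n+"0.npz")["im"].astype(int);b=np.load(n+"10.npz")["im"].astype(int);df=abs(a-b).sum(2)
    for t,(x,y) in dict(saucer=(362,175),bowl=(155,161),jar=(200,158),spat=(366,240)).items(): print(t,df[y-18:y+18,x-18:x+18].mean())
o=observe();print(o["ft_force"]);job_done()
E
```

```text
[ 424.2 -206.7   30.1]
[ 354.6 -262.8  107.6]
[ 460.  -204.1   20.1]
[ 490.6 -209.4   17.7]
[ 521.3 -215.6   16.2]
lid max z [173.77409925 188.37459845]
saucer 16.506944444444443
bowl 9.252314814814815
jar 13.989197530864198
spat 12.838734567901234
[-0.75000296 -0.9025192  -1.35938701]
the job is handed in; nothing more can be done
```

I finished the job in about 24 s of robot time and handed it in; it gave no verdict.

**What I did**
- I turned the knob clockwise by about 87° (about 1.5 rad) with the lid still shut.
- I drew the dowel 160 mm out of its sleeve by the tip and let it go on the marble. I then took it again by the handle.
- I pressed it through the collared hole. The wrist force reached at most about 8 N, and the lid sprang open.
- I withdrew the dowel, laid it flat in front of the box and moved the arm clear.

**Last checks**
- **Lid:** it stands open, with its free edge at about 188 mm high, as expected at its 0.9 rad stop.
- **Dowel:** it lies flat. The handle top is at 30 mm and the slim end at 16–20 mm.
- **Knob:** the pictures show it still turned.
- **Bystanders:** the jar, bowl, saucer and spatula look unmoved in the top camera compared with the start.
- **Catch:** I did not look inside the box to confirm it had sprung back. The wrist force fell to nearly zero as the dowel came out.
- **Bad reading:** one depth sample near the rear of the handle read 108 mm. I took it as a poor reading, because the other points and the pictures agree.

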